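# Present an offset lever level above the anvil stand

## Task

Take the lid off the round specimen pan by its knob and set it down gently, knob up, centred on the round cork mat. Then pick the cast lever out of the pan by its balance point and hold it level two to five centimetres above the low anvil stand, its big boss over the round anvil and its small eye over the slim rest post, and finish still holding it there so the anvil can be wound up to meet it. Leave the pan and everything else on the bench where they are.

Things in the scene. Friction and masses are not known exactly. Their poses are not given: they have to be found in the camera images.
- pan: Open round aluminium pan, loose, 1.5 kg, 200 mm outside diameter, 60 mm high, wall 4 mm, floor 5 mm thick (the lever lies flat on it), no handles. Origin: centre of the underside, z up.
- lid: Loose round aluminium lid, 0.28 kg, on the pan's rim: disc 210 mm across, z 6 to 10 mm, with a 176 mm plug 6 mm deep under it, a loose fit in the pan's mouth; on the mat it rests on the plug. Origin: centre of the plug's underside (54 mm up on the closed pan), z up. Central black knob: neck 16 mm across, z 10 to 24 mm; round head 34 mm across, z 24 to 42 mm.
- lid_knob (a point): Middle of the lid knob's round head (34 mm across), 34 mm above the lid's origin: the place to grip, from above.
- mat: Flat round cork mat fixed on the bench, 200 mm across, 6 mm thick; it lies on one side of the pan, the stand on the other, and which side varies. Origin: centre of its underside (bench height).
- lever: Loose dark cast steel lever, about 0.45 kg, lying flat in the pan under the lid. Big boss 40 mm across, 34 mm high; small eye 24 mm across, 30 mm high, centres 120 mm apart; straight bar between, 14 mm wide, 16 mm tall, its underside 11 mm above the lever's. Origin: centre of the boss's underside; x along the bar from boss to eye, z up. Balance point: on the bar, 42 mm from the boss's axis.
- lever_balance (a point): The lever's balance point: on the bar, 42 mm from the boss's axis towards the eye, at the bar's mid height, 19 mm above the lever's underside. Grip the 14 mm bar here across its width.
- lever_boss (a point): Centre of the underside of the lever's big boss (the lever's origin).
- lever_eye (a point): Centre of the underside of the lever's small eye, 120 mm along the lever's x.
- stand: Low anvil stand, fixed: white base 190 x 84 x 24 mm; at one end a black screw column with short spokes and a round steel anvil 68 mm across on top; at the other a slim steel post with a black rubber rest 28 mm across. Both tops are 94 mm above the bench, 120 mm apart, like the lever's boss and eye. Origin: centre of the base's underside; x points from anvil to rest.
- stand_anvil (a point): Centre of the anvil's top face, 94 mm above the bench, at x = -60 mm of the stand. The boss belongs over it.
- stand_rest (a point): Centre of the rest's top face, 94 mm above the bench, at x = +60 mm of the stand. The eye belongs over it.
- bottle: Bystander: clear plastic bottle with red cap, 64 mm across, 170 mm tall, beyond the pan. Origin: centre of the underside.
- collar: Bystander: dark steel collar, 60 mm across, 32 mm high, beyond the pan. Origin: centre of the underside.
- test_block: Bystander: round steel hardness test block, 60 mm across, 14 mm high, near the robot. Origin: centre of the underside.
- specimen: Bystander: small steel bar specimen, 55 x 20 x 12 mm, near the robot. Origin: centre of the underside.
Mind the look-alikes: they are no part of the job. What is shaped like the stand but orange is not meant. Leave any blue look-alike of the lid alone.

How it is judged:
By the outcome, as a careful person would: the job done as asked, in the order asked, and still so for the second after the job is handed in, while the arm keeps its last pose, push and grip.
It also fails if it takes over 64 s, if anything falls off the work surface, if the arm or the gripper's body presses on something with over 40 N, if the wrist force passes 120 N, or if a joint passes its speed limit or range.

## Robot

A 6-joint arm with a two-finger parallel gripper is mounted at the origin on the work surface. World frame = base frame: x ahead of the robot, y to its left, z up, the work surface at z = 0. Lengths are in mm, angles in rad, forces in N, time in s.
With the tool pointing down it reaches from about 400 to 925 mm from the base axis. Payload 12.5 kg.
Tool frame: the origin (TCP) lies on the mounting face of the last link; the fingertips stand 190 mm ahead of it and the grasp point (between the pads) lies 171 mm ahead of it (env.tcp_to_tips is the distance from the TCP to the fingertips, in mm); x points along the fingers, y is the direction in which the jaws open and shut, and the axes are right-handed (so a half turn about x gives the same grasp; the last joint's range is limited). The gripper opens to 95 mm and grips with 3 to 60 N. Pads are 20 mm wide; open, the fingers measure 119 mm over their backs; the gripper's body (75 mm by 180 mm) begins 59 mm behind the grasp point.
Start: joints at [1.011, 0.491, 1.559, -0, 1.092, -0.106], TCP at [273.968, 561.753, 404.761] pointing down, gripper open.
Joint ranges: [-3.1, 3.1], [-0.84, 2.19], [0.05, 2.79], [-1.13, 4.28], [0.06, 2.93], [-2.69, 2.69]. Speed limits (rad/s): [2.22, 2.22, 2.79, 3.14, 3.14, 3.14].

## Interface

Orientations are given as [roll, pitch, yaw] about the fixed x, y, z axes, in that order (R = Rz(yaw) Ry(pitch) Rx(roll)).
In Python, from cell import monitor, cams, job, env gives the robot as it stands. The module is installed in compiled form; this text tells all that it offers.
- The arm moves only by the tool apply_moves, never from a script. Its argument "series" is a list of rows, each a list of 3 entries, a list of its own where there are three numbers: the closure, from -1 (fully open) to 1 (shut), so that 0 is half open, then the shift along the tool's x, y, z in cm, then the turn about the tool's x in rad. A call has 1 to 20 rows; each row is the pose to reach, as a shift and turn from the pose commanded when the call began, along the tool's axes at that moment; what a row does not reach only later rows make up. A row lasts 1/8 s, in which the tool goes at most 62.5 mm and 10.7 degrees, less where a joint would pass 70% of its speed; a pose out of reach is approached as far as the arm can. A call with a gripper value outside its range is refused whole. The fingers move at their own pace and stop on an object; the grip force is fixed at half the most. Time passes only in rows, so rows that repeat a pose let the fingers close. It gives the time, the measured TCP pose, the force and the opening at its end, in the units of the state.
- monitor.state(): the state, without advancing time (a new reading comes with each control period).
- cams.read_camera(name): name is "side" or "top" or "wrist"; returns a dict with "image" (384x512x3 uint8, red, green, blue), "fx", "fy", "cx", "cy" (pixels), "position" and "orientation" of the camera in the world. Camera axes: x right, y down, z forward; pixel columns grow to the right and rows downward; lengths in mm; the calibration is good to about 2 mm. A picture is of the moment at which its call begins. There is no depth.
- job.job_done(): hands the job in, once; it reports no verdict.
The state is a dict: "t": time; "joints": joint angles; "qvel": joint speeds; "tau": joint torques, N m; "eef_pos": TCP position; "tcp_rot": TCP orientation; "ft_force": force on the tool from outside, world axes, zero at the start; "moment": the same for the moment, N m; "opening": opening from 0.0 (shut) to 1.0 (fully open).
Only numpy, scipy, OpenCV 4.12 (cv2) and the standard library are available. Lean on these libraries where they do the work, as an engineer would, in place of code of your own. Each camera call takes 0.05 s, during which the arm holds its last target. There are 200 camera calls.

## Working session

There is one attempt and no reset: what is moved stays moved. The work goes in short steps, Python scripts to look and compute and a tool call to move; the robot and the scene stay as the last step left them, time stands still between calls to the robot, and variables do not carry over. Pictures are saved under pics/ and viewed, about 8 in all and at most 12, crops included, and the job is handed in when it is done.

Besides the shell and the picture viewer there is one more tool, called after "Emit:" in YAML: its name, and indented under it one key for each argument. apply_moves: Moves the arm, as the interface text tells. Its arguments: {"type":"object","properties":{"series":{"type":"array"}},"required":["series"]}

```bash
mkdir -p pics; cat > h.py <<'E'
import numpy as np, cv2
from scipy.spatial.transform import Rotation as R
from cell import monitor, cams, job, env
def cam(n):
    c=cams.read_camera(n); return c
def rot(o):
    o=np.array(o); return o if o.shape==(3,3) else R.from_euler('xyz',o).as_matrix() if o.size==3 else R.from_quat(o).as_matrix()
def px2w(c,u,v,z):
    d=rot(c['orientation'])@np.array([(u-c['cx'])/c['fx'],(v-c['cy'])/c['fy'],1]); p=np.array(c['position'])
    return p+d*(z-p[2])/d[2]
def w2px(c,P):
    q=rot(c['orientation']).T@(np.array(P)-np.array(c['position'])); return np.array([c['fx']*q[0]/q[2]+c['cx'],c['fy']*q[1]/q[2]+c['cy']])
def save(c,f,box=None,s=1):
    im=c['image'][:,:,::-1]
    if box: im=im[box[1]:box[3],box[0]:box[2]]
    cv2.imwrite('pics/'+f,cv2.resize(im,None,fx=s,fy=s,interpolation=cv2.INTER_CUBIC))
E
python3 - <<'E'
from h import *
import pickle
print(monitor.state())
for n in ['top','side']:
    c=cam(n); print(n,{k:v for k,v in c.items() if k!='image'}); save(c,n+'1.png',s=1.5); pickle.dump(c,open(n+'1.pkl','wb'))
E
```

```text
{'t': 0.0, 'joints': array([ 1.01144540e+00,  4.91603307e-01,  1.55946208e+00, -8.98882795e-06,
        1.09171079e+00, -1.05594334e-01]), 'qvel': array([-2.79213087e-05,  2.96914050e-04, -1.05475137e-03,  1.36669359e-03,
       -1.81641518e-04, -2.42875538e-03]), 'tau': array([-1.86517187e-03, -6.12643075e+01, -2.58180499e+01,  6.91342587e-02,
        4.81123442e-02, -6.54783048e-05]), 'eef_pos': array([273.92727011, 561.74088712, 404.13009235]), 'tcp_rot': array([-1.66965501,  1.56961278, -2.12340745]), 'ft_force': array([-0.43433656,  0.36759045,  0.16048411]), 'moment': array([-0.03896582, -0.02424122,  0.0128438 ]), 'opening': 1.000003112869629}
top {'fx': 428.0886377896856, 'fy': 428.0886377896856, 'cx': 251.9407959370609, 'cy': 191.72540014830093, 'position': array([ 385.00149377,  -16.10597175, 1511.53236641]), 'orientation': array([-3.06313588e+00, -1.31695884e-03, -1.55635692e+00])}
side {'fx': 348.3963615581991, 'fy': 348.3963615581991, 'cx': 253.98682468826135, 'cy': 188.21096115066973, 'position': array([ 409.01205859, -767.60454707,  644.99580119]), 'orientation': array([-2.21465425,  0.01108366, -0.16834353])}
```

View pics/top1.png

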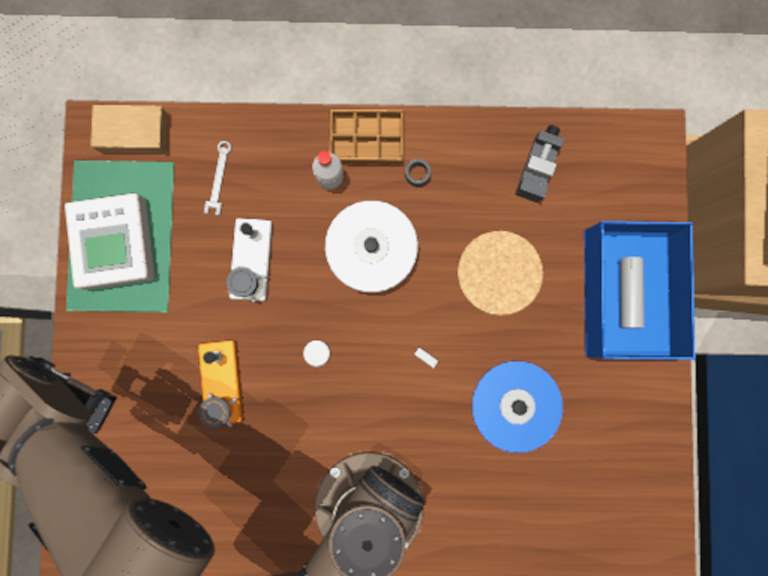

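View pics/side1.png

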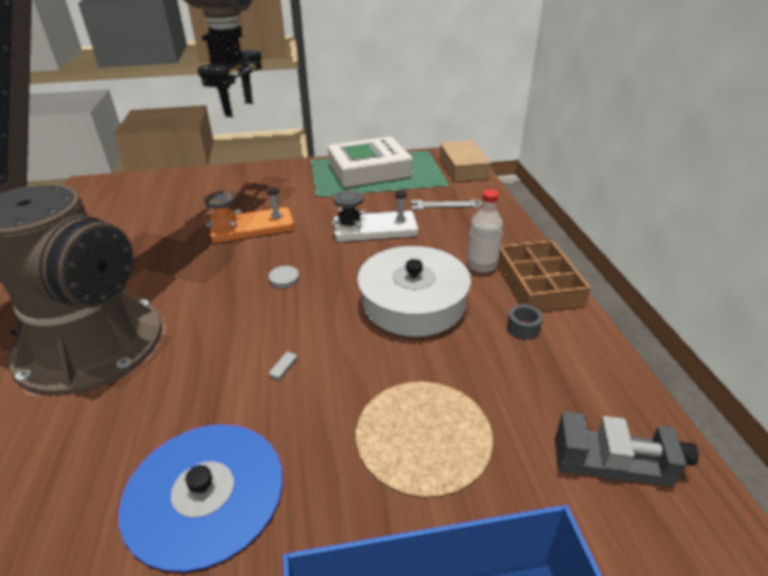

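Top view (768x576 scale): 
- **Lid:** the silver lid on the pan with its knob at (371,245). The look-alike is the blue lid at (518,407), which I leave alone. 
- **Stand:** the white one with anvil at (243,283) and post at (247,230). The look-alike is the orange one at (220,383). 
- **Others:** the mat is at (501,272), bottle at (326,170), collar at (418,172).

Next is one close crop to check the choices.

```bash
python3 - <<'E'
from h import *
import pickle
c=pickle.load(open('top1.pkl','rb')); save(c,'crop1.png',(140,125,370,220),3.4)
im=c['image'].astype(int); hsv=cv2.cvtColor(c['image'],cv2.COLOR_RGB2HSV)
def blob(m,box):
    k=np.zeros_like(m,bool);k[box[1]:box[3],box[0]:box[2]]=1
    m=(m&k).astype(np.uint8); cs,_=cv2.findContours(m,cv2.RETR_EXTERNAL,cv2.CHAIN_APPROX_NONE)
    return cv2.fitEllipse(max(cs,key=cv2.contourArea))
e=blob((hsv[:,:,1]<60)&(hsv[:,:,2]>120),(205,125,290,205)); print('lid',e,px2w(c,*e[0],64))
e=blob(hsv[:,:,2]<90,(235,150,260,175)); print('knob',e,px2w(c,*e[0],90))
e=blob((hsv[:,:,2]>190)&(im[:,:,0]-im[:,:,2]>30),(300,145,370,215)); print('mat',e,px2w(c,*e[0],6))
E
```

```text
lid ((247.1790313720703, 163.8970184326172), (60.68217849731445, 61.317562103271484), 94.62751770019531) [593.73867472   1.23722653  64.        ]
knob ((247.2548370361328, 163.09835815429688), (7.462841510772705, 7.975584983825684), 168.24810791015625) [592.68912767   0.71319591  90.        ]
mat ((333.1508483886719, 181.43112182617188), (54.87975311279297, 56.122562408447266), 113.86590576171875) [ 544.05700896 -302.92375787    6.        ]
```

View pics/crop1.png

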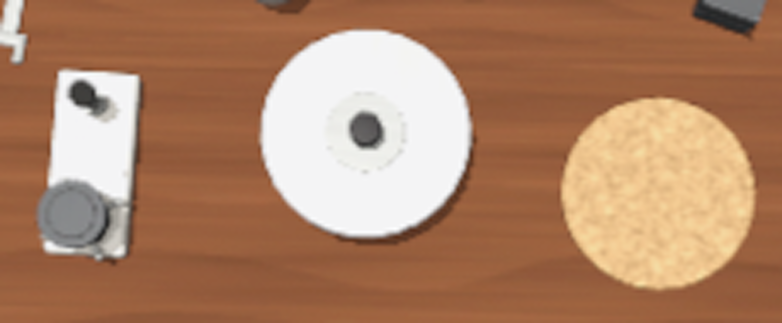

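The crop shows the silver lid with its knob at about (366,131), the white stand with anvil at (73,214) and rest at (82,93), and the cork mat at (658,193). These match the description.

```bash
cat >> h.py <<'E'
def shift(g,yaw=None,s=None):
    """tool-frame shift (cm) and turn to bring grasp point to g; yaw = direction of tool y in world (mod pi)"""
    s=s or monitor.state(); M=rot(s['tcp_rot']); p=np.array(s['eef_pos']); 
    print('t',s['t'],'grasp',(p+M[:,0]*171).round(1),'x',M[:,0].round(4),'y',M[:,1].round(4),'z',M[:,2].round(4),'F',s['ft_force'].round(1),'open',round(s['opening'],3),'j6',s['joints'][5].round(2))
    d=M.T@(np.array(g)-(p+M[:,0]*171))/10; t=0
    if yaw is not None:
        a=np.arctan2(M[1,1],M[0,1]); t=-((yaw-a+np.pi/2)%np.pi-np.pi/2)
    print('shift cm',d.round(2),'turn',round(t,3)); return d,t
E
python3 - <<'E'
from h import *
import pickle
c=pickle.load(open('top1.pkl','rb'))
f=lambda u,v:(140+u/3.4,125+v/3.4)
a=px2w(c,*f(73,214),94);r=px2w(c,*f(82,93),94)
print('anvil',a,'rest',r,np.linalg.norm(a-r))
print('bottle cap',px2w(c,324/1.5,158/1.5,170),'bottle base',px2w(c,333/1.5,183/1.5,0),'collar',px2w(c,418/1.5,172/1.5,20))
print('blk',px2w(c,316/1.5,353/1.5,14))
shift([593,1,200],0)
E
```

```text
anvil [504.70099652 284.41127053  94.        ] rest [624.2746184  279.26439249  94.        ] 119.6843406686588
bottle cap [765.55387003 102.42086017 170.        ] bottle base [753.16767575  94.64025866   0.        ] collar [ 777.67466211 -107.16361861   20.        ]
blk [348.42488602 125.06983555  14.        ]
t 0.1 grasp [273.9 561.6 233.2] x [-5.e-04 -8.e-04 -1.e+00] y [ 0.4384  0.8988 -0.0009] z [ 8.988e-01 -4.384e-01 -1.000e-04] F [-0.7  0.5  0.2] open 0.999 j6 -0.11
shift cm [  3.35 -36.39  53.26] turn 1.117
```

Emit:
apply_moves:
  series:
    - [-1,[0,-36.4,53.3],0]
    - [-1,[0,-36.4,53.3],0]
    - [-1,[0,-36.4,53.3],0]
    - [-1,[0,-36.4,53.3],0]
    - [-1,[0,-36.4,53.3],0]
    - [-1,[0,-36.4,53.3],0]
    - [-1,[0,-36.4,53.3],0]
    - [-1,[0,-36.4,53.3],0]
    - [-1,[0,-36.4,53.3],0]
    - [-1,[0,-36.4,53.3],0]
    - [-1,[0,-36.4,53.3],0]
    - [-1,[3,-36.4,53.3],0]
    - [-1,[3,-36.4,53.3],0]
    - [-1,[3,-36.4,53.3],0]

```text
t: 1.85
eef_pos: [593.4, 1.6, 375.5]
tcp_rot: [0.732, 1.57, 0.279]
ft_force: [-0.1, 0.5, 0.9]
opening: 0.995
```

```bash
python3 - <<'E'
from h import *
shift([593,1,88])
c=cam('wrist'); save(c,'w1.png',s=1.5); print(c['position'],c['orientation'],c['fx'],w2px(c,[593,1,96])*1.5)
E
```

```text
t 1.85 grasp [593.5   1.6 204.5] x [ 3.e-04  1.e-04 -1.e+00] y [4.376e-01 8.992e-01 2.000e-04] z [ 8.992e-01 -4.376e-01  3.000e-04] F [-0.1  0.5  0.9] open 0.995 j6 -1.23
shift cm [11.65 -0.08 -0.02] turn 0
[526.51987219  35.13602544 356.39389177] [ 2.87703180e+00 -2.10355329e-04  1.11677798e+00] 325.2812389653104 [390.59838809 294.42982037]
```

View pics/w1.png

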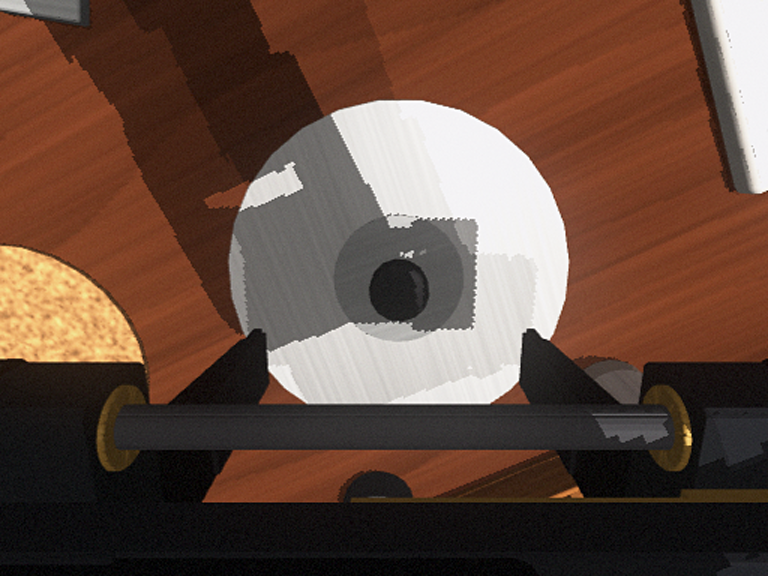

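```bash
python3 - <<'E'
from h import *
c=cam('wrist')
im=c['image']; hsv=cv2.cvtColor(im,cv2.COLOR_RGB2HSV)
print('cx',c['cx'],c['cy'],'knob',px2w(c,399/1.5,290/1.5,90))
g=monitor.state(); M=rot(g['tcp_rot'])
for s in(-1,1): print('tip expected',w2px(c,np.array(g['eef_pos'])+M[:,0]*190+M[:,1]*s*47.5)*1.5)
# lid rim circle from contour points read in picture
pts=[(232,250),(567,265),(405,100),(300,130),(520,150)]
P=np.array([px2w(c,u/1.5,v/1.5,64)[:2] for u,v in pts]); A=np.c_[2*P,np.ones(len(P))]; s=np.linalg.lstsq(A,(P**2).sum(1),rcond=None)[0]
print('lid',s[:2],np.sqrt(s[2]+s[:2]@s[:2]))
E
```

```text
cx 262.2911048467475 191.4496244455363 knob [594.57986132   5.56443225  90.        ]
tip expected [265.73373226 360.5852156 ]
tip expected [516.97248146 360.35192267]
lid [594.03212252   6.05740256] 103.33557147674294
```

The knob head is at (399,290) and the fingers straddle it. The wrist view puts the knob at about (594,5), so I correct for that, go down and grip.

Emit:
apply_moves:
  series:
    - [-1,[3,0.3,-0.05],0]
    - [-1,[7,0.3,-0.05],0]
    - [-0.3,[10,0.3,-0.05],0]
    - [-0.3,[11.6,0.3,-0.05],0]
    - [-0.2,[11.6,0.3,-0.05],0]
    - [1,[11.6,0.3,-0.05],0]
    - [1,[11.6,0.3,-0.05],0]
    - [1,[11.6,0.3,-0.05],0]
    - [1,[11.6,0.3,-0.05],0]
    - [1,[11.6,0.3,-0.05],0]
    - [1,[11.6,0.3,-0.05],0]

```text
t: 3.32
eef_pos: [594.4, 3.9, 259.2]
tcp_rot: [0.557, 1.57, 0.104]
ft_force: [-1.4, -0.0, 6.1]
opening: 0.35
```

```bash
python3 - <<'E'
from h import *
shift([594,5,200])
E
```

```text
t 3.325 grasp [594.5   3.9  88.2] x [ 6.e-04  1.e-04 -1.e+00] y [4.384e-01 8.988e-01 3.000e-04] z [ 8.988e-01 -4.384e-01  5.000e-04] F [-1.4 -0.   6.1] open 0.35 j6 -1.22
shift cm [-11.18   0.08  -0.09] turn 0
```

```bash
python3 - <<'E'
from h import *
from scipy.optimize import least_squares
c=dict(position=[526.51987219,35.13602544,356.39389177],orientation=[ 2.87703180e+00,-2.10355329e-04,1.11677798e+00],fx=325.2812389653104,fy=325.28,cx=262.291,cy=191.45)
im=cv2.imread('pics/w1.png').astype(int)[:,:,::-1]
m=((im[:,:,0]>180)&(im[:,:,0]-im[:,:,2]>30)); m[:,160:]=0; m[365:]=0; m[:235]=0
m=cv2.morphologyEx(m.astype(np.uint8),cv2.MORPH_CLOSE,np.ones((7,7)))
pts=[(u,np.argmax(m[:,u])) for u in range(3,100,8)]+[(159-np.argmax(m[v,:160][::-1]),v) for v in range(290,360,8)]
print(pts)
P=np.array([px2w(c,u/1.5,v/1.5,6)[:2] for u,v in pts])
r=least_squares(lambda q:np.hypot(*(P-q).T)-100,[545,-300]); print(r.x,np.abs(r.fun).max())
E
```

```text
[(3, np.int64(246)), (11, np.int64(246)), (19, np.int64(247)), (27, np.int64(250)), (35, np.int64(252)), (43, np.int64(255)), (51, np.int64(258)), (59, np.int64(262)), (67, np.int64(266)), (75, np.int64(270)), (83, np.int64(276)), (91, np.int64(282)), (99, np.int64(289)), (np.int64(101), 290), (np.int64(108), 298), (np.int64(115), 306), (np.int64(121), 314), (np.int64(126), 322), (np.int64(130), 330), (np.int64(135), 338), (np.int64(138), 346), (np.int64(141), 354)]
[ 543.89570116 -300.48154417] 0.6523511454331157
```

Emit:
apply_moves:
  series:
    - [1,[-1,0,0],0]
    - [1,[-2,0,0],0]
    - [1,[-4,0,0],0]
    - [1,[-7,0,0],0]
    - [1,[-10,0,0],0]
    - [1,[-10,0,0],0]

```text
t: 4.08
eef_pos: [594.3, 3.9, 361.0]
tcp_rot: [0.369, 1.567, -0.085]
ft_force: [0.2, 0.5, -3.9]
opening: 0.352
```

```bash
python3 - <<'E'
from h import *
shift([544.5,-300.5,80])
E
```

```text
t 4.075 grasp [595.    3.8 190. ] x [ 4.1e-03 -4.0e-04 -1.0e+00] y [0.4384 0.8988 0.0015] z [ 0.8988 -0.4384  0.0039] F [ 0.2  0.5 -3.9] open 0.352 j6 -1.22
shift cm [ 10.99 -29.58   8.75] turn 0
```

Emit:
apply_moves:
  series:
    - [1,[0,-3,0.9],0]
    - [1,[0,-7,2.1],0]
    - [1,[0,-11,3.2],0]
    - [1,[0,-15,4.4],0]
    - [1,[0,-19,5.6],0]
    - [1,[0,-23,6.8],0]
    - [1,[0,-26,7.7],0]
    - [1,[2,-28.5,8.4],0]
    - [1,[5,-29.6,8.75],0]
    - [1,[8,-29.6,8.75],0]
    - [1,[11,-29.6,8.75],0]
    - [1,[11,-29.6,8.75],0]
    - [1,[11,-29.6,8.75],0]

```text
t: 5.7
eef_pos: [543.4, -300.6, 249.1]
tcp_rot: [0.127, 1.571, -0.326]
ft_force: [0.1, 0.5, -3.0]
opening: 0.354
```

```bash
python3 - <<'E'
from h import *
shift([544.5,-300.5,40])
c=cam('wrist'); s=cam('side')
a=cv2.resize(c['image'][:,:,::-1],None,fx=.78,fy=.78); b=cv2.resize(s['image'][170:384,150:420,::-1],(400,317))
h=np.zeros((max(a.shape[0],b.shape[0]),800,3),np.uint8); h[:a.shape[0],:399]=a[:,:399]; h[:b.shape[0],400:]=b; cv2.imwrite('pics/m2.png',h)
E
```

```text
t 5.7 grasp [ 543.4 -300.6   78.1] x [ 3.e-04 -1.e-04 -1.e+00] y [0.4383 0.8988 0.    ] z [ 8.988e-01 -4.383e-01  3.000e-04] F [ 0.1  0.5 -3. ] open 0.354 j6 -1.73
shift cm [3.81 0.06 0.09] turn 0
```

View pics/m2.png

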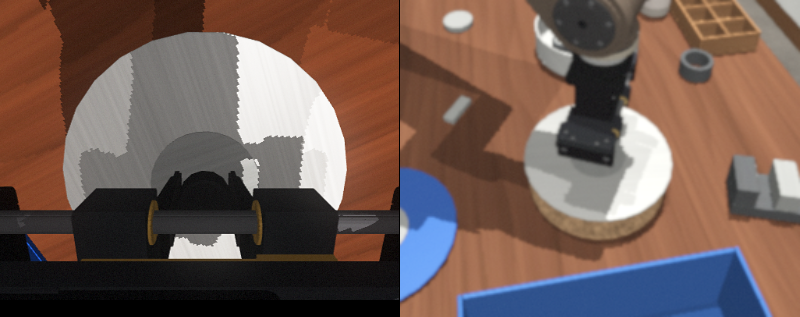

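The lid is held level over the mat, and the mat shows only below it (right panel). Lowering slowly.

Emit:
apply_moves:
  series:
    - [1,[1,0.05,0.1],0]
    - [1,[2,0.05,0.1],0]
    - [1,[2.7,0.05,0.1],0]
    - [1,[3.1,0.05,0.1],0]
    - [1,[3.4,0.05,0.1],0]
    - [1,[3.6,0.05,0.1],0]
    - [1,[3.7,0.05,0.1],0]
    - [1,[3.78,0.05,0.1],0]
    - [1,[3.78,0.05,0.1],0]

```text
t: 6.92
eef_pos: [544.3, -300.5, 211.2]
tcp_rot: [0.166, 1.57, -0.288]
ft_force: [-0.9, -0.8, 0.9]
opening: 0.35
```

```bash
python3 - <<'E'
from h import *
shift([544.5,-300.5,40])
E
```

```text
t 6.925 grasp [ 544.4 -300.5   40.2] x [ 4.e-04 -1.e-04 -1.e+00] y [4.384e-01 8.988e-01 1.000e-04] z [ 8.988e-01 -4.384e-01  4.000e-04] F [-0.9 -0.8  0.9] open 0.35 j6 -1.73
shift cm [0.02 0.01 0.01] turn 0
```

Contact: the force went from -3 to +0.9 N. Releasing, rising and going back over the pan to look.

Emit:
apply_moves:
  series:
    - [0.1,[0,0,0],0]
    - [-0.3,[0,0,0],0]
    - [-1,[0,0,0],0]
    - [-1,[0,0,0],0]
    - [-1,[-1,0,0],0]
    - [-1,[-3,0,0],0]
    - [-1,[-7,0,0],0]
    - [-1,[-12,0,0],0]
    - [-1,[-17,0,0],0]
    - [-1,[-17,29.5,-9],0]
    - [-1,[-17,29.5,-9],0]
    - [-1,[-17,29.5,-9],0]
    - [-1,[-17,29.5,-9],0]
    - [-1,[-17,29.5,-9],0]
    - [-1,[-17,29.5,-9],0]
    - [-1,[-17,29.5,-9],0]
    - [-1,[-17,29.5,-9],0]
    - [-1,[-17,29.5,-9],0]

```text
t: 9.18
eef_pos: [592.7, 2.9, 381.0]
tcp_rot: [0.961, 1.571, 0.506]
ft_force: [0.8, -0.4, 0.4]
opening: 0.999
```

```bash
python3 - <<'E'
from h import *
import pickle
shift([594,4,24])
c=cam('wrist'); save(c,'w2.png',s=1.5); pickle.dump(c,open('w2.pkl','wb'))
t=cam('top'); pickle.dump(t,open('top2.pkl','wb'))
E
```

```text
t 9.175 grasp [592.7   2.9 210. ] x [ 1.e-04  0.e+00 -1.e+00] y [4.399e-01 8.980e-01 1.000e-04] z [ 8.980e-01 -4.399e-01  1.000e-04] F [ 0.8 -0.4  0.4] open 0.999 j6 -1.22
shift cm [18.6   0.15  0.07] turn 0
```

View pics/w2.png

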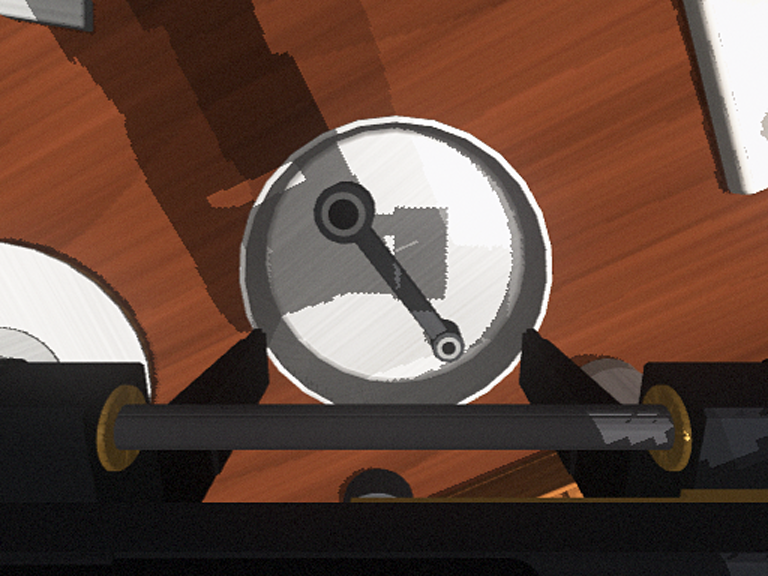

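The lever lies in the pan with its boss top at (344,212) and its eye top at (448,347).

```bash
python3 - <<'E'
from h import *
import pickle
c=pickle.load(open('w2.pkl','rb'))
b=px2w(c,344/1.5,211.5/1.5,39); e=px2w(c,448/1.5,347/1.5,35)
d=(e-b)[:2]; L=np.hypot(*d); u=d/L; yaw=np.arctan2(u[1],u[0]); mid=(b+e)[:2]/2; bp=mid-u*18
print(b,e,L,'lever yaw',yaw,'bp',bp)
shift([*bp,60],yaw+np.pi/2)
# stand yaw
print('stand yaw',np.arctan2(279.26-284.41,624.27-504.70))
E
```

```text
[543.64618622  -8.39399692  39.        ] [662.4780582   13.12669327  35.        ] 120.76487031846274 lever yaw 0.1791601526709437 bp [585.35023555  -0.84130999]
t 9.275 grasp [592.7   3.2 210. ] x [-0.e+00  1.e-04 -1.e+00] y [4.395e-01 8.982e-01 1.000e-04] z [ 8.982e-01 -4.395e-01 -1.000e-04] F [ 0.6 -0.4 -0.2] open 0.995 j6 -1.22
shift cm [15.   -0.69 -0.48] turn -0.634
stand yaw -0.043044400201127674
```

Emit:
apply_moves:
  series:
    - [-0.5,[0,-0.7,-0.5],-0.18]
    - [0,[0,-0.7,-0.5],-0.36]
    - [0,[3,-0.7,-0.5],-0.54]
    - [0,[7,-0.7,-0.5],-0.634]
    - [0,[11,-0.7,-0.5],-0.634]
    - [0,[14,-0.7,-0.5],-0.634]
    - [0,[14,-0.7,-0.5],-0.634]
    - [0,[14,-0.7,-0.5],-0.634]

```text
t: 10.28
eef_pos: [585.5, -0.2, 242.0]
tcp_rot: [-0.238, 1.57, -0.058]
ft_force: [0.5, -0.3, 0.2]
opening: 0.502
```

```bash
python3 - <<'E'
from h import *
shift([585.4,-.8,27],0.179+np.pi/2)
c=cam('wrist'); save(c,'w3.png',s=1.5); print(w2px(c,[585.4,-.8,32])*1.5)
E
```

```text
t 10.275 grasp [ 5.857e+02 -3.000e-01  7.100e+01] x [ 1.2e-03 -1.0e-04 -1.0e+00] y [-1.790e-01  9.839e-01 -3.000e-04] z [0.9839 0.179  0.0011] F [ 0.5 -0.3  0.2] open 0.502 j6 -1.86
shift cm [ 4.4  -0.05 -0.05] turn 0.001
[388.94929929 337.97506921]
```

View pics/w3.png

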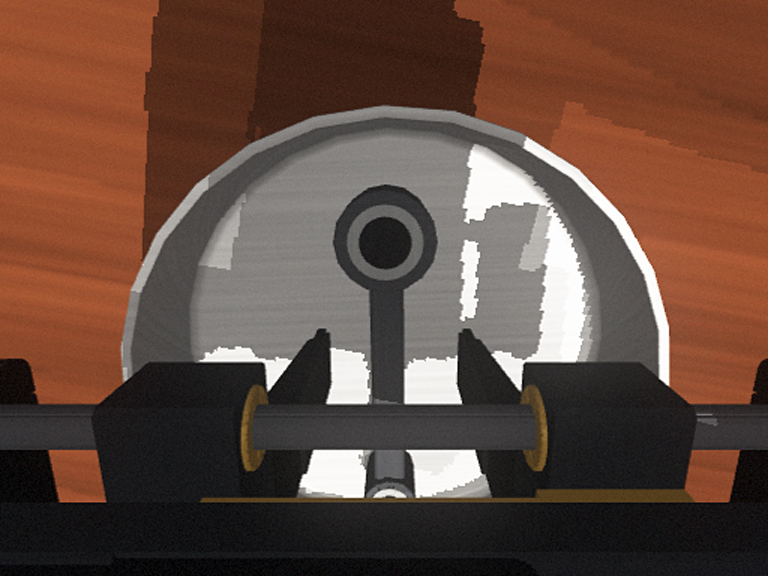

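```bash
python3 - <<'E'
from h import *
c=cam('wrist'); b=px2w(c,385/1.5,240.5/1.5,39); u=np.array([.984,.178])
print(b,'bp',b[:2]+42*u, 'bar px z32', px2w(c,387/1.5,330/1.5,32))
E
```

```text
[544.2475696   -9.59442692  39.        ] bp [585.5755696   -2.11842692] bar px z32 [582.34063127  -2.15929701  32.        ]
```

The boss is at (385,240) and the bar is centred between the fingers to within about 1.5 mm. Descending and closing.

Emit:
apply_moves:
  series:
    - [0,[1.5,-0.14,0],0]
    - [0,[3,-0.14,0],0]
    - [0,[4,-0.14,0],0]
    - [0,[4.4,-0.14,0],0]
    - [0,[4.4,-0.14,0],0]
    - [0.4,[4.4,-0.14,0],0]
    - [0.7,[4.4,-0.14,0],0]
    - [1,[4.4,-0.14,0],0]
    - [1,[4.4,-0.14,0],0]
    - [1,[4.4,-0.14,0],0]
    - [1,[4.4,-0.14,0],0]
    - [1,[4.4,-0.14,0],0]

```text
t: 11.88
eef_pos: [585.5, -1.5, 197.1]
tcp_rot: [-0.446, 1.57, -0.265]
ft_force: [-0.3, -4.1, 4.4]
opening: 0.146
```

Emit:
apply_moves:
  series:
    - [1,[-0.5,0,0],0]
    - [1,[-1.5,0,0],0]
    - [1,[-3,0,0],0]
    - [1,[-5,0,0],0]
    - [1,[-8,0,0],0]
    - [1,[-12,0,0],0]
    - [1,[-16,0,0],0]
    - [1,[-18,0,0],0]
    - [1,[-18,0,0],0]

```text
t: 13.0
eef_pos: [585.1, -1.3, 379.0]
tcp_rot: [-0.25, 1.567, -0.07]
ft_force: [-0.2, 0.4, -5.6]
opening: 0.15
```

```bash
python3 - <<'E'
from h import *
import pickle
# bias-corrected stand from top image (+1.5,+3)
off=np.array([1.5,3,0]); a=np.array([504.7,284.41,94])+off; r=np.array([624.27,279.26,94])+off
m=(a+r)/2; u=(r-a)/np.linalg.norm(r-a); bp=m-u*18; print(a,r,'bp',bp)
bp[2]=200; shift(bp,np.arctan2(u[1],u[0])+np.pi/2)
E
```

```text
[506.2  287.41  94.  ] [625.77 282.26  94.  ] bp [548.00167281 285.60955997  94.        ]
t 13.0 grasp [585.7  -1.3 208. ] x [ 3.4e-03 -2.0e-04 -1.0e+00] y [-1.793e-01  9.838e-01 -8.000e-04] z [0.9838 0.1793 0.0033] F [-0.2  0.4 -5.6] open 0.15 j6 -1.87
shift cm [ 0.78 28.91  1.43] turn 0.223
```

Emit:
apply_moves:
  series:
    - [1,[0,3,1],0.05]
    - [1,[0,7,3],0.12]
    - [1,[0,11,5],0.2]
    - [1,[0,14.5,7],0.223]
    - [1,[0,16.5,8],0.223]
    - [1,[0,17,8],0.223]
    - [1,[0,17,8],0.223]
    - [1,[0,17,8],0.223]

```text
t: 14.0
eef_pos: [633.5, 179.1, 377.0]
tcp_rot: [-2.307, 1.571, -2.35]
ft_force: [-0.2, 0.8, -4.1]
opening: 0.144
```

```bash
python3 - <<'E'
from h import *
import pickle
c=cam('wrist'); save(c,'w4.png',s=1.5); pickle.dump(c,open('w4.pkl','wb'))
for P in ([506.2,287.41,94],[625.77,282.26,94]): print(w2px(c,P)*1.5)
shift([548,285.6,160],-.043+np.pi/2)
E
```

```text
[599.59279001  33.6480727 ]
[576.19352059 270.9356459 ]
t 14.05 grasp [633.6 179.1 206.1] x [ 0.e+00 -1.e-04 -1.e+00] y [ 4.38e-02  9.99e-01 -1.00e-04] z [ 0.999  -0.0438  0.    ] F [-0.8  0.1 -5.2] open 0.138 j6 -1.35
shift cm [ 4.61 10.26 -9.02] turn -0.001
```

View pics/w4.png

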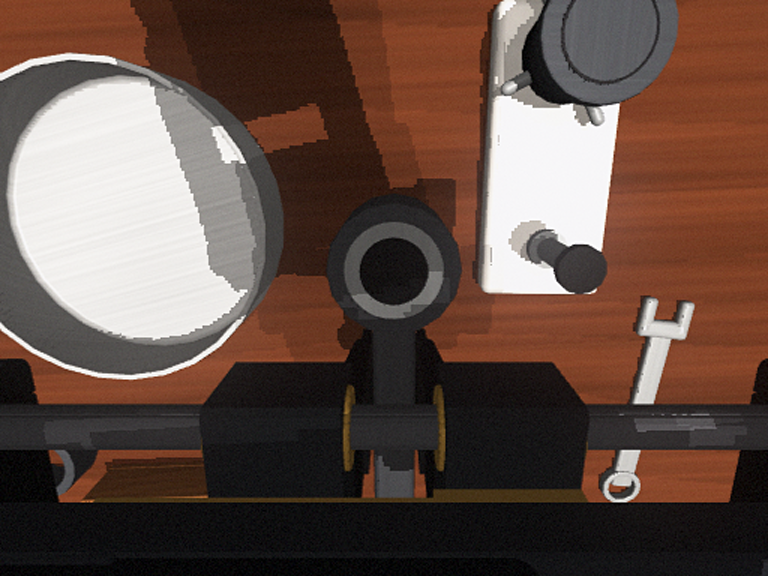

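The lever hangs level with its boss at (394,268). The rest top is at about (580,268) and the anvil top at about (602,30), near the top edge of the picture. An enlarged crop of these two will be picture 8.

```bash
python3 - <<'E'
from h import *
import pickle
c=pickle.load(open('w4.pkl','rb')); 
im=np.clip(c['image'][0:200,310:470].astype(float)*1.8,0,255).astype(np.uint8)[:,:,::-1]
im=cv2.resize(im,None,fx=3,fy=3,interpolation=cv2.INTER_CUBIC)
for P,r in (([506.2,287.41,94],34),([625.77,282.26,94],14)):
    pts=np.array([(w2px(c,np.array(P)+[r*np.cos(a),r*np.sin(a),0])-[310,0])*3 for a in np.linspace(0,6.28,40)])
    cv2.polylines(im,[pts.round().astype(int)],True,(0,0,255),1)
cv2.imwrite('pics/crop4.png',im)
E
```

```text
(no output)
```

View pics/crop4.png

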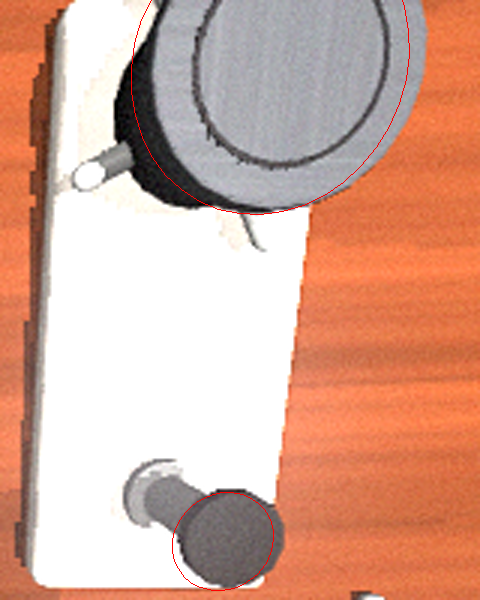

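```bash
python3 - <<'E'
from h import *
import pickle
c=pickle.load(open('w4.pkl','rb')); 
a=px2w(c,310+288.5/3,w2px(c,[506.2,287.41,94])[1],94); r=px2w(c,310+232/3,538.5/3,94); print(a,r,np.hypot(*(a-r)[:2]))
print('boss',px2w(c,394/1.5,269/1.5,218.1))
u=(r-a)/np.linalg.norm(r-a); bp=(a+r)/2-18*u; bp[2]=160; print(bp,np.arctan2(u[1],u[0]))
shift(bp,np.arctan2(u[1],u[0])+np.pi/2)
E
```

```text
[506.41226887 292.14957245  94.        ] [624.92600336 284.87307831  94.        ] 118.73690508993118
boss [591.51765585 182.37088722 218.1       ]
[547.70296781 289.61441035 160.        ] -0.06132092112295611
t 14.05 grasp [633.6 179.1 206.1] x [ 0.e+00 -1.e-04 -1.e+00] y [ 4.38e-02  9.99e-01 -1.00e-04] z [ 0.999  -0.0438  0.    ] F [-0.8  0.1 -5.2] open 0.138 j6 -1.35
shift cm [ 4.61 10.66 -9.07] turn 0.018
```

Emit:
apply_moves:
  series:
    - [1,[0,2,-2],0.005]
    - [1,[0,5,-4.5],0.01]
    - [1,[0,8,-7],0.016]
    - [1,[0,10,-8.5],0.016]
    - [1,[0,10.6,-9.05],0.016]
    - [1,[1.5,10.6,-9.05],0.016]
    - [1,[3,10.6,-9.05],0.016]
    - [1,[4.5,10.6,-9.05],0.016]
    - [1,[5.3,10.6,-9.05],0.016]
    - [1,[5.5,10.6,-9.05],0.016]
    - [1,[5.5,10.6,-9.05],0.016]
    - [1,[5.5,10.6,-9.05],0.016]
    - [1,[5.5,10.6,-9.05],0.016]

```text
t: 15.68
eef_pos: [547.8, 290.0, 322.4]
tcp_rot: [0.538, 1.57, 0.48]
ft_force: [-0.5, -0.4, -5.2]
opening: 0.144
```

```bash
python3 - <<'E'
from h import *
import pickle
shift([547.7,289,151],-.06+np.pi/2)
a=cam('wrist');s=cam('side');t=cam('top')
A=cv2.resize(a['image'],(400,300));B=cv2.resize(s['image'][100:190,190:310],(400,300));C=cv2.resize(t['image'][105:255,205:405],(400,300));D=cv2.resize(t['image'][115:235,110:270],(400,300))
cv2.imwrite('pics/m5.png',np.vstack([np.hstack([A,B]),np.hstack([C,D])])[:,:,::-1])
hsv=cv2.cvtColor(t['image'],cv2.COLOR_RGB2HSV); m=((hsv[:,:,1]<60)&(hsv[:,:,2]>120)).astype(np.uint8); m[:,:295]=0;m[:140]=0;m[222:]=0;m[:,372:]=0
k=max(cv2.findContours(m,0,1)[0],key=cv2.contourArea); e=cv2.fitEllipse(k); print('lid on mat',e,px2w(t,*e[0],16),'mat was 544.06 -302.92')
E
```

```text
t 15.675 grasp [547.9 290.1 151.4] x [ 7.e-04  4.e-04 -1.e+00] y [5.870e-02 9.983e-01 4.000e-04] z [ 9.983e-01 -5.870e-02  7.000e-04] F [-0.5 -0.4 -5.2] open 0.144 j6 -1.13
shift cm [ 0.04 -0.11 -0.01] turn 0.001
lid on mat ((333.6656494140625, 181.3213348388672), (58.828617095947266, 59.75786590576172), 128.2163543701172) [ 543.41441698 -302.82702088   16.        ] mat was 544.06 -302.92
```

View pics/m5.png

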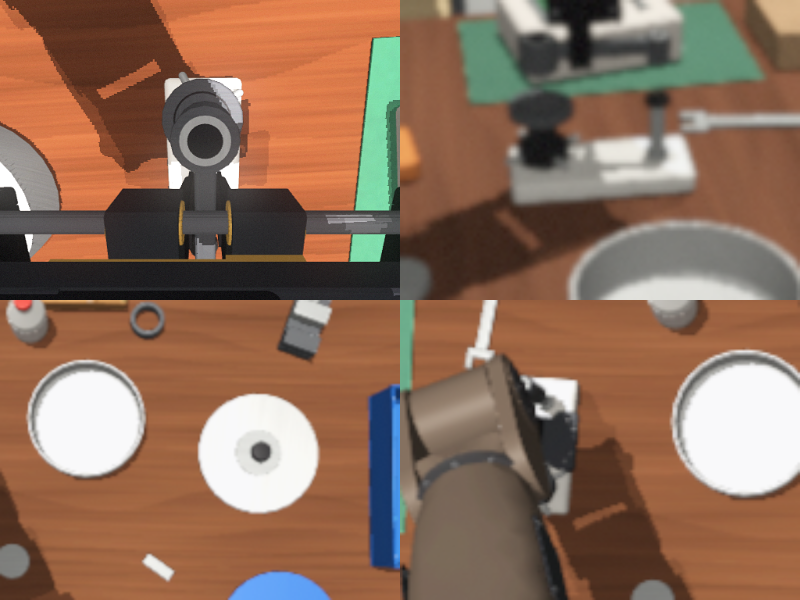

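The composite shows four things:
- **Wrist view:** boss at (205,140) over the anvil at about (203,112).
- **Side view:** boss and eye above the anvil and post.
- **Top view:** the lid centred on the mat, knob up.
- **Bench:** the pan and bystanders have not moved.

One close overlay check of the alignment follows.

```bash
python3 - <<'E'
from h import *
a=cam('wrist'); s=cam('side')
st=monitor.state(); M=rot(st['tcp_rot']); g=np.array(st['eef_pos'])+M[:,0]*171
boss=g-42*M[:,2]; eye=g+78*M[:,2]; print('boss',boss,'eye',eye)
def ov(c,box,f):
    im=cv2.resize(np.ascontiguousarray(np.clip(c['image'][box[1]:box[3],box[0]:box[2],::-1]*1.5,0,255).astype(np.uint8)),None,fx=f,fy=f,interpolation=cv2.INTER_CUBIC)
    for P,r,col in (([506.4,291.6,94],34,(0,0,255)),([625.5,284.6,94],14,(0,0,255)),(boss+[0,0,12],20,(0,255,0)),(eye+[0,0,8],12,(0,255,0)),(boss-[0,0,22],20,(255,0,0)),(eye-[0,0,22],12,(255,0,0))):
        p=np.array([(w2px(c,np.array(P)+[r*np.cos(t),r*np.sin(t),0])-box[:2])*f for t in np.linspace(0,6.28,40)]); cv2.polylines(im,[p.round().astype(int)],True,col,1)
    return im
A=ov(a,(190,90,330,240),2.8); B=ov(s,(215,95,285,170),5.6)
A=A[:420];B=B[:420];cv2.imwrite('pics/m6.png',np.hstack([A,B]))
E
```

```text
boss [505.87833635 292.45881038 151.05523237] eye [625.67111454 285.4097064  151.07592611]
```

View pics/m6.png

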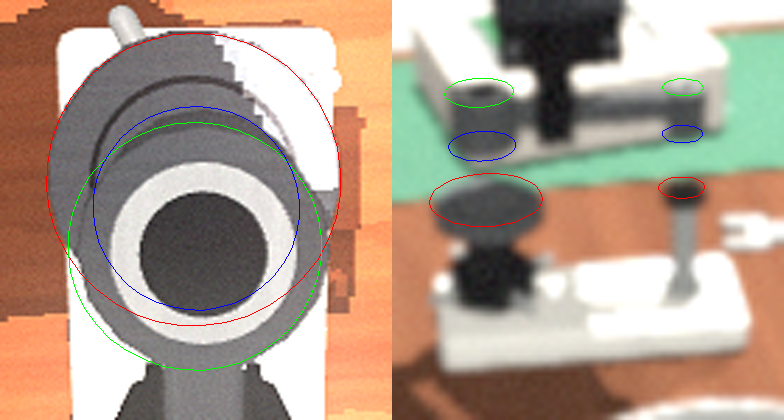

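The overlay fits: the anvil rim matches the red ring, and the boss is concentric with it to within about 1-2 mm. The side view shows the lever level and about 35 mm above both tops.

```bash
python3 -c "
from h import *
s=monitor.state(); print(s['t'],s['opening'],s['ft_force']); print(job.job_done())"
```

```text
15.925 0.1430662277897093 [ 0.40543208  0.35928161 -4.23296507]
the job is handed in; nothing more can be done
None
```

I finished the job in order and handed it in at 15.9 s, with the gripper still holding the lever over the white anvil stand.

- **Lid:** I lifted it by its knob and set it down gently on the cork mat, knob up. In the last top view its centre is within about 1 mm of the mat's.
- **Lever:** I gripped it by the bar at the balance point, using the opening and weight as checks (about 14 mm and 4–5 N). It hangs level about 35 mm above the stand. By the wrist-camera overlay and the tool pose, the boss is over the anvil and the eye over the rest to within about 1–2 mm.
- **Rest of the bench:** In the last top and side views, the pan and the bystanders in sight (bottle, collar and specimen) looked unmoved. The arm hid part of the bench, so I could not check everything.

**Check that disagreed:** the top camera read about 3–8 mm lower in y than the wrist camera at the pan and stand. I used the wrist readings, which agreed with the finger positions to about 1 mm.

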